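# Top the dish pile and bring the retaining arm down on it

### The job

The pile of culture dishes standing on the incubation rack is ready to go. Lower the red control dish squarely onto the top of that pile, letting go only once it has touched down, then swing the rack's retaining arm over it and slide the arm down until its pad rests on the red dish and holds the pile. Do it gently: do not press hard on the dishes, and leave all the piles and the marker pen where they are.

Things in the scene. Friction and masses are not known exactly. Their poses are not given: they have to be found in the camera images.
- control: the red culture dish with its lid, a closed flat disc 60 mm across and 14 mm high, 20 to 38 g, lying by itself on the worktop; origin at the centre of its underside, z up
- rack: the incubation rack, does not move: steel base plate 3 mm thick, 196 x 116 mm (x -51 to 145 mm), with a seat for one pile of dishes and, 100 mm from it along +x, an upright post 12 mm thick with a black ball on top, 179 mm high. Four black pins 9 mm high stand 35 mm from the seat centre and keep the lowest dish in place. Origin at the seat centre at worktop level, z up
- seat (a point): centre of the rack's seat, on top of the base plate (3 mm above the worktop); the pile stands here, within 2 to 3 mm of centre
- post (a point): axis of the post, at the top of the base plate; z up, the axis about which the arm swings
- retainer: the retaining arm: a flat steel bar (14 mm wide, 7 mm thick) with a blue knob above and a black rubber pad below its free end; origin on the post axis, level with the underside of the unloaded pad; the bar runs along -x, z up. Knob and pad lie 100 mm from the post axis
- knob (a point): the arm's blue knob: round, 24 mm across, 28 mm high, upright. The point is on its axis, 11 mm below its top, 45 mm above the underside of the pad and 23 mm above the top of the bar. Gripping the knob here from above, the arm can be swung and slid; the knob may turn between the fingers
- pad (a point): centre of the underside of the arm's black rubber pad (36 mm across), below the knob; this face comes down on the dish. The pad is sprung: it gives up to 5 mm upward at 1.5 N per mm, then is solid. x of this frame points from the knob to the post
- lift (a joint): height of the retaining arm on its post, m: 0 to 0.085, grows upward; at 0 the underside of the pad is 40 mm above the worktop. A friction sleeve: it takes about 3 N (1.8 N downward, 4.2 N upward with the arm's weight) to move and stays where it is left; no latch, no spring
- swing (a joint): angle of the retaining arm about the post, rad, -0.5 to 2.2: 0 when the arm points from the post to the seat centre, growing counter-clockwise seen from above; at the start it is turned away, 1.3 to 1.9. There is no stop or click at 0; light friction (0.05 N m), it stays where it is left
- student_scope: the beige microscope at the right of the work, fixed, up to 0.44 m high, footprint about 270 mm (along x) by 190 mm (along y) round its origin; go over or round it
- tray: shallow beige instrument tray, 100 x 200 x 20 mm, fixed, holding the two waiting piles; origin at the centre of its underside, long side along its y
- black_marker: white marker pen with a black cap, 122 mm long, 13 mm thick, lying loose near the front edge; a bystander; its length lies along its y
- a1: top dish of the pile of two tan culture dishes. The three piles have two, three or five loose dishes, each 60 mm across and 14 mm high; any one of them may be the one on the rack, the other two stand in the tray. Origin at the centre of this dish's underside; its upper face is 14 mm higher
- b2: top dish of the pile of three tan culture dishes. The three piles have two, three or five loose dishes, each 60 mm across and 14 mm high; any one of them may be the one on the rack, the other two stand in the tray. Origin at the centre of this dish's underside; its upper face is 14 mm higher
- c4: top dish of the pile of five tan culture dishes. The three piles have two, three or five loose dishes, each 60 mm across and 14 mm high; any one of them may be the one on the rack, the other two stand in the tray. Origin at the centre of this dish's underside; its upper face is 14 mm higher

How it is judged:
By the outcome, as a careful person would: the job done as asked, in the order asked, and still so for the second after the job is handed in, with the robot touching nothing.
It also fails if it takes over 58 s, if anything falls off the work surface, if the arm or the gripper's body presses on something with over 40 N, if the wrist force passes 120 N, or if a joint passes its speed limit or range.

### The arm

A 7-joint arm with a two-finger parallel gripper is mounted at the origin on a cart in front of the work surface, level with it; the furniture and walls round the work are solid. World frame = base frame: x ahead of the robot, y to its left, z up, the work surface at z = 0. Lengths are in m, angles in degrees, forces in N, time in s.
With the tool pointing down it reaches from about 0.4 to 0.9 m from the base axis. Payload 5.5 kg.
Tool frame: the origin (TCP) lies midway between the tips of the shut fingers; the grasp point (between the pads) lies 19 mm behind it; z points along the fingers, y is the line along which they close (so a half turn about z gives the same grasp; the last joint's range is limited). The gripper opens to 85 mm and grips with 20 to 120 N. Pads are 22 mm wide; open, the fingers measure 114 mm over their backs; the gripper's body (76 mm by 85 mm) begins 54 mm behind the grasp point. The pads swing forward as they close: fully open they stand 13 mm farther back than shut.
Start: joints at [90.023, 28.699, -24.465, 88.831, 12.651, 65.22, -12.049], TCP at [0.169, -0.628, 0.231] pointing down, gripper open.
Joint ranges: [-164.97, 164.97], [-17.58, 116.51], [-87.97, 89.64], [11.32, 138.91], [-80.73, 260.73], [10.89, 115.49], [-147.41, 147.41]. Speed limits (degrees/s): [147.25, 147.25, 180, 180, 180, 180, 180].

### API

Orientations are given as [roll, pitch, yaw] about the fixed x, y, z axes, in that order (R = Rz(yaw) Ry(pitch) Rx(roll)).
In Python, from plant import bot gives the robot as it stands.
- The arm moves only by the tool jog_arm, called after "Request:" in YAML: its name, and indented under it one key for each argument. Schema: {"type":"object","properties":{"increments":{"type":"array","items":{"type":"array","items":{"type":"number"},"minItems":5,"maxItems":5},"minItems":1,"maxItems":20},"only":{"type":"string"},"quiet":{"type":"boolean"},"lines":{"type":"string"}},"required":["increments"],"additionalProperties":false}. increments is a list of rows, 1 to 20 of them, each of 5 numbers: the finger opening in m, then dx, dy, dz in m, then a turn about the tool's z in degrees; each row is the pose to reach, as a shift and turn from the pose commanded when the call began, along the tool's axes at that moment; what a row does not reach only later rows make up. A row lasts 1/12 s, in which the tool goes at most 0.0417 m and 7.16 degrees, less where a joint would pass 70% of its speed; a pose out of reach is approached as far as the arm can. The fingers move at their own pace and stop on an object; the grip force is fixed at half the most. Time passes only in rows, so rows that do not move let the fingers close. The tool returns the time, the measured TCP pose, the force, the opening and the grip force at its end. only (a regular expression) keeps the lines of the reply that match it, lines (a string "A,B") keeps lines A to B, and quiet returns only ok. Input that does not fit is refused with a message, and nothing moves.
- bot.get_state(): the state, without advancing time (a new reading comes with each control period).
- bot.grab_frame(name): name is "side" or "top" or "wrist"; returns (picture, depth): 400x640x3 uint8, red, green, blue; 400x640 float32, m along the optical axis (not along the pixel's ray), 0 where there is no reading.
- bot.get_calibration(name): a dict with "fx", "fy", "cx", "cy" (pixels), "dist_coeffs" ([k1, k2, p1, p2, k3] as OpenCV has them; the pictures are not rectified), "rvec" (rotation vector, rad) and "tvec" (3), from world to camera coordinates, as OpenCV has them. Camera axes: x right, y down, z forward; pixel columns grow to the right and rows downward; lengths in m; the calibration is good to about 2 mm. A picture is of the moment at which its call begins: read the wrist's pose just before it. get_calibration takes no time and is no camera call; for the wrist camera it gives the pose at the moment of the call.
- bot.job_done(): hands the job in; it is judged then, once.
The state is a dict: "clock": time; "joints": joint angles; "qvel": joint speeds; "tau": joint torques, N m; "eef_pos": TCP position; "ee_rot": TCP orientation; "force": force on the tool from outside, world axes, zero at the start; "ft_torque": the same for the moment, N m; "width": finger opening in m; "grasp_force": force on a finger pad.
Only numpy, scipy, OpenCV 4.12 (cv2) and the standard library are available. Lean on these libraries where they do the work, as an engineer would, in place of code of your own. Each camera call takes 0.05 s, during which the arm holds its last target. There are 200 camera calls.

## Working session

There is one attempt and no reset: what is moved stays moved. The work goes in short steps, Python scripts to look and compute and a tool call to move; the robot and the scene stay as the last step left them, time stands still between calls to the robot, and variables do not carry over. Pictures are saved under pics/ and viewed, at most 10 in all, crops included, and the job is handed in when it is done.

```bash
ls; mkdir -p pics; python3 - <<'E'
from plant import bot
import cv2,numpy as np
for n in("top","side"):
    p,d=bot.grab_frame(n); cv2.imwrite(f"pics/{n}0.png",p[:,:,::-1]); np.save(f"pics/{n}0.npy",d); np.save(f"pics/{n}0rgb.npy",p)
    print(n,bot.get_calibration(n))
s=bot.get_state(); print(s)
E
```

```text
pics
plant.py
top {'fx': 463.1394014167797, 'fy': 463.1394014167797, 'cx': 315.6357576020609, 'cy': 204.77890506906485, 'dist_coeffs': array([-0.05035037,  0.        ,  0.        ,  0.        ,  0.        ]), 'rvec': array([ 2.09775366, -2.12351687,  0.19743545]), 'tvec': array([0.00453812, 0.5065181 , 1.14207005])}
side {'fx': 375.81024058037985, 'fy': 375.81024058037985, 'cx': 320.06838406390415, 'cy': 201.97568300571595, 'dist_coeffs': array([0.01956966, 0.        , 0.        , 0.        , 0.        ]), 'rvec': array([ 1.97860611, -0.87262011,  0.49947738]), 'tvec': array([-0.34478377,  0.24789368,  0.70402974])}
{'clock': 0.1, 'joints': array([ 90.02265513,  28.74833436, -24.4538831 ,  88.88471114,
        12.65038887,  65.21884485, -12.04782166]), 'qvel': array([ 0.06384972, -0.19349817, -0.06994748, -0.19626376, -0.00459889,
       -0.03707016, -0.03682172]), 'tau': array([-1.07524547e-02, -5.70803583e+01, -5.83884716e+00, -2.81742024e+01,
        1.02891441e-02,  5.65790426e-03,  1.62981172e-05]), 'eef_pos': array([ 0.16866648, -0.62710205,  0.23036916]), 'ee_rot': array([-1.79901213e+02, -4.06498813e-03,  1.50611179e+01]), 'force': array([0.0331269 , 0.10048284, 0.52476006]), 'ft_torque': array([ 0.07097859,  0.06788682, -0.0203272 ]), 'grasp_force': 0.0, 'width': 0.0854478711887943}
```
View pics/top0.png

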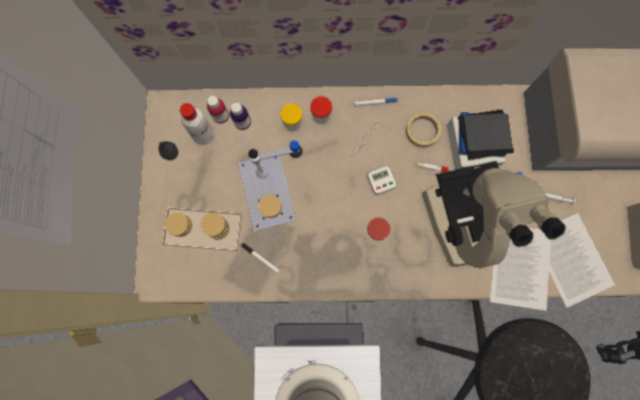

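View pics/side0.png

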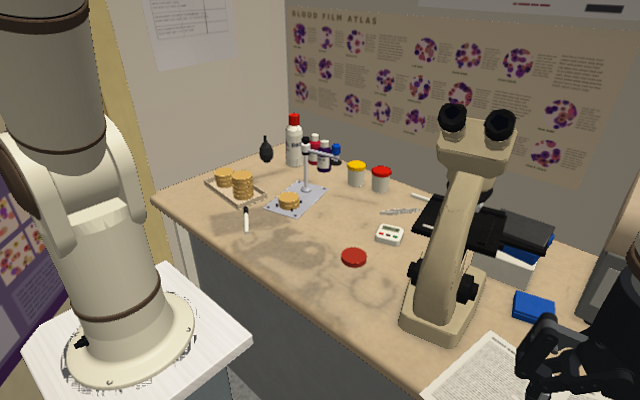

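The top view shows the red dish at (379,229), the rack pile at (270,206), the post ball at (254,155), the knob at (296,148) and the marker at (260,258). In the side view the rack pile looks two dishes high. Next I measure these.

```bash
cat > h.py <<'E'
import cv2,numpy as np
from plant import bot
def cal(n):
    c=bot.get_calibration(n); K=np.array([[c['fx'],0,c['cx']],[0,c['fy'],c['cy']],[0,0,1]])
    R=cv2.Rodrigues(np.array(c['rvec']))[0]; return K,np.array(c['dist_coeffs']),R,np.array(c['tvec'])
def ray(C,uv):
    K,D,R,t=C; p=cv2.undistortPoints(np.array(uv,float).reshape(-1,1,2),K,D).reshape(-1,2)
    return -R.T@t, np.c_[p,np.ones(len(p))]@R
def plane(C,uv,z):
    o,d=ray(C,uv); return o+d*((z-o[2])/d[:,2])[:,None]
def pts(C,uv,dep):
    o,d=ray(C,uv); return o+d*np.asarray(dep)[:,None]
def cloud(C,mask,dep):
    v,u=np.nonzero(mask&(dep>0)); return pts(C,np.c_[u,v],dep[v,u])
def circ(C,mask,z):   # outline cast on plane z, min enclosing circle
    cs=cv2.findContours(mask.astype(np.uint8),cv2.RETR_EXTERNAL,cv2.CHAIN_APPROX_NONE)[0]
    c=max(cs,key=cv2.contourArea); P=plane(C,c.reshape(-1,2),z)[:,:2].astype(np.float32)
    (x,y),r=cv2.minEnclosingCircle(P); A=cv2.fitEllipse(P); return np.round([x,y,r,*A[0],*A[1]],4)
def hsv(p): return cv2.cvtColor(p,cv2.COLOR_RGB2HSV)
def near(u,v,r): 
    Y,X=np.mgrid[:400,:640]; return (X-u)**2+(Y-v)**2<r*r
E
python3 - <<'E'
from h import *
C=cal("top"); p=np.load("pics/top0rgb.npy"); d=np.load("pics/top0.npy"); H=hsv(p)
print("cam",-C[2].T@C[3])
red=((H[...,0]<8)|(H[...,0]>172))&(H[...,1]>120)&near(379,229,25)
Q=cloud(C,red,d); print("red z",np.percentile(Q[:,2],[5,50,95]),circ(C,red,.014))
for n,(u,v) in dict(rack=(270,206),t1=(177,224),t2=(214,226)).items():
    Q=cloud(C,near(u,v,6),d); z=np.median(Q[:,2]); 
    full=np.zeros((400,640),bool); m=near(u,v,20)&(d>0)
    vv,uu=np.nonzero(m); P=pts(C,np.c_[uu,vv],d[vv,uu]); k=abs(P[:,2]-z)<.006; full[vv[k],uu[k]]=1
    print(n,z,circ(C,full,z),H[v,u])
blue=(H[...,0]>100)&(H[...,0]<130)&(H[...,1]>140)&near(296,150,18)
Q=cloud(C,blue,d); zt=np.percentile(Q[:,2],[5,50,90,98]); print("knob",zt, np.median(Q,0),circ(C,blue,zt[2]), np.mean(Q[Q[:,2]>zt[2]-.004],0))
for (u,v) in [(254,155)]:
    m=near(u,v,8); Q=cloud(C,m,d); z=np.percentile(Q[:,2],97); print("ball",z,np.mean(Q[Q[:,2]>z-.008],0),len(Q[Q[:,2]>z-.008]))
print("corners",plane(C,[[241,160],[283,150],[295,223],[252,231]],.003)[:,:2])
print("marker",plane(C,[[243,246],[277,271]],.006)[:,:2])
print("table front",plane(C,[[140,300],[430,300]],0)[:,:2])
Z=p[135:240,235:310]; cv2.imwrite("pics/z1.png",cv2.resize(Z,None,fx=7,fy=5.7,interpolation=cv2.INTER_CUBIC)[:,:,::-1][:600])
E
```

```text
cam [ 0.27011618 -0.01560763  1.2197126 ]
red z [0.00976773 0.01388452 0.01788298] [ 0.4483 -0.1657  0.0296  0.4486 -0.1654  0.0556  0.0575]
rack 0.03045449765321462 [0.5115 0.1212 0.0305 0.5116 0.121  0.0584 0.0587] [ 18 122 188]
t1 0.04484131493353383 [0.4635 0.3603 0.0313 0.4634 0.3604 0.0587 0.0604] [ 18 122 188]
t2 0.07303957983624376 [0.4574 0.2598 0.0309 0.4576 0.2593 0.0574 0.0599] [ 18 120 187]
knob [0.1620848  0.17503054 0.17808422 0.17914091] [0.62392058 0.04645862 0.17503054] [0.623  0.0464 0.0127 0.6236 0.0458 0.0173 0.0242] [0.62711259 0.04650489 0.17635295]
ball 0.180121232790806 [0.6082728  0.14440408 0.17679808] 76
corners [[0.6443911  0.20247716]
 [0.67117814 0.08706869]
 [0.46745858 0.0543814 ]
 [0.44738261 0.16885601]]
marker [[0.40730964 0.19160858]
 [0.34094462 0.10144837]]
table front [[ 0.26878626  0.46145968]
 [ 0.26173535 -0.29386107]]
```

View pics/z1.png

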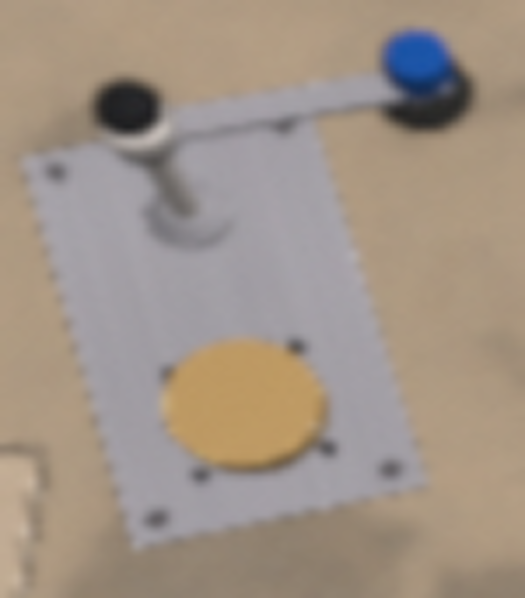

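```bash
cat >> h.py <<'E'
def delta(x,y,z,yaw=None):
    from scipy.spatial.transform import Rotation as Ro
    s=bot.get_state(); R=Ro.from_euler('xyz',s['ee_rot'],degrees=True).as_matrix()
    d=R.T@(np.array([x,y,z])-s['eef_pos']); t=0 if yaw is None else (s['ee_rot'][2]-yaw+180)%360-180
    print("delta",d.round(4),"turn",round(t,2))
E
python3 - <<'E'
from h import *
C=cal("top"); p=np.load("pics/top0rgb.npy"); d=np.load("pics/top0.npy")
c=plane(C,[[238.1,162.7],[280,155.2],[296.1,220.1],[254.3,231.1]],.003)[:,:2]; print(c.round(4))
f=(c[2]+c[3])/2;b=(c[0]+c[1])/2;a=b-f;L=np.linalg.norm(a);a/=L;print("len",L,"w",np.linalg.norm(c[0]-c[1]),"yaw",np.degrees(np.arctan2(a[1],a[0])),"seat",f+a*.051,"post",f+a*.151, "centre",(f+b)/2)
for n in("top","side"):
    C=cal(n); d=np.load(f"pics/{n}0.npy"); P=cloud(C,np.ones((400,640),bool),d)
    P=P[(P[:,1]<-.22)&(P[:,1]>-.62)&(P[:,2]>.03)&(P[:,0]>.2)&(P[:,0]<.7)]
    for y in np.arange(-.62,-.22,.04):
        q=P[(P[:,1]>=y)&(P[:,1]<y+.04)]; 
        if len(q)>5: 
            l=q[q[:,2]<.25];h=q[q[:,2]>=.25]
            print(n,round(y,2),"xmin low",np.percentile(l[:,0],2).round(3) if len(l) else '-',"hi",np.percentile(h[:,0],2).round(3) if len(h) else '-')
delta(.26,-.36,.23,15)
E
```

```text
[[0.6368 0.2103]
 [0.6564 0.0953]
 [0.4752 0.0514]
 [0.447  0.1627]]
len 0.19099609523017821 w 0.11668827755940814 yaw 13.84471016416129 seat [0.51066046 0.1192771 ] post [0.60775525 0.14320622] centre [0.55386575 0.12992509]
top -0.62 xmin low 0.57 hi 0.587
top -0.54 xmin low 0.626 hi -
top -0.5 xmin low 0.613 hi -
top -0.46 xmin low 0.563 hi 0.368
top -0.42 xmin low 0.339 hi 0.371
top -0.38 xmin low 0.345 hi 0.36
top -0.34 xmin low 0.4 hi 0.409
top -0.3 xmin low 0.487 hi -
side -0.62 xmin low 0.566 hi 0.582
side -0.54 xmin low 0.612 hi -
side -0.5 xmin low 0.608 hi -
side -0.46 xmin low 0.342 hi 0.365
side -0.42 xmin low 0.334 hi 0.365
side -0.38 xmin low 0.337 hi 0.354
side -0.34 xmin low 0.398 hi 0.402
side -0.3 xmin low 0.49 hi -
delta [ 0.1576 -0.2342  0.0008] turn 0.06
```

Request:
jog_arm:
  increments:
    - [0.085, 0.08, -0.18, 0, 0]
    - [0.085, 0.08, -0.18, 0, 0]
    - [0.085, 0.08, -0.18, 0, 0]
    - [0.085, 0.08, -0.18, 0, 0]
    - [0.085, 0.08, -0.18, 0, 0]
    - [0.085, 0.08, -0.18, 0, 0]
    - [0.085, 0.158, -0.275, 0, 0]
    - [0.085, 0.158, -0.275, 0, 0]
    - [0.085, 0.158, -0.275, 0, 0]
    - [0.085, 0.276, -0.368, 0, 0]
    - [0.085, 0.276, -0.368, 0, 0]
    - [0.085, 0.276, -0.368, 0, 0]
    - [0.085, 0.276, -0.368, 0, 0]
    - [0.085, 0.39, -0.373, 0, 0]
    - [0.085, 0.39, -0.373, 0, 0]
    - [0.085, 0.39, -0.373, 0, 0]
    - [0.085, 0.39, -0.373, 0.05, 0]
    - [0.085, 0.39, -0.373, 0.05, 0]

```text
clock: 1.6
eef_pos: [0.4484, -0.1645, 0.1777]
ee_rot: [-179.7, 0.1, 15.2]
force: [-1.6, -0.4, -1.2]
width: 0.0851
grasp_force: 0.0
```

```bash
python3 - <<'E'
from h import *
print(bot.get_state()['joints'])
C=cal("wrist"); p,d=bot.grab_frame("wrist"); cv2.imwrite("pics/w1.png",p[:,:,::-1]); H=hsv(p)
red=((H[...,0]<8)|(H[...,0]>172))&(H[...,1]>120)
cs=max(cv2.findContours(red.astype(np.uint8),0,1)[0],key=cv2.contourArea); print(cv2.boundingRect(cs))
m=cv2.drawContours(np.zeros((400,640),np.uint8),[cs],-1,1,-1)>0
Q=cloud(C,m,d); print(np.percentile(Q[:,2],[5,50,95]),circ(C,m,.014))
delta(.4484,-.1656,.06,15); delta(.4484,-.1656,0,15)
E
```

```text
[ 57.20237664  19.07719317 -46.91658166 115.23980335  17.17535361
  52.95114804 -73.49133333]
(300, 158, 61, 62)
[0.01331778 0.01445719 0.01561817] [ 0.4489 -0.1675  0.03    0.4489 -0.1677  0.0579  0.0589]
delta [0.0025 0.0021 0.1173] turn 0.15
delta [0.0028 0.0024 0.1773] turn 0.15
```

View pics/w1.png

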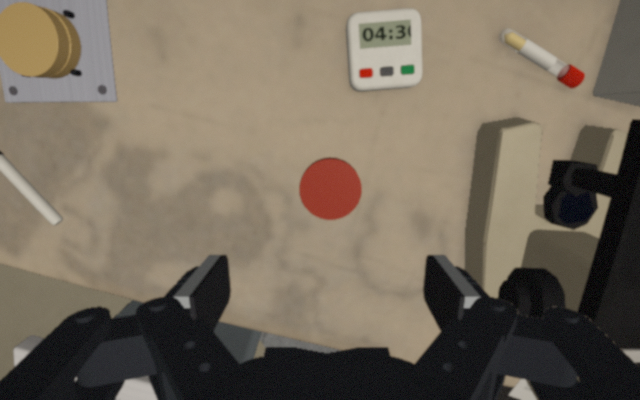

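The wrist view shows the red dish centred at (330,188), clear of everything, which gives (0.449,-0.167) and agrees with the top view. I'll descend and grasp.

Request:
jog_arm:
  increments:
    - [0.085, 0.003, 0.0036, 0.1, 0]
    - [0.085, 0.003, 0.0036, 0.1, 0]
    - [0.085, 0.003, 0.0036, 0.1, 0]
    - [0.085, 0.003, 0.0036, 0.13, 0]
    - [0.085, 0.003, 0.0036, 0.15, 0]
    - [0.085, 0.003, 0.0036, 0.165, 0]
    - [0.085, 0.003, 0.0036, 0.172, 0]
    - [0.085, 0.003, 0.0036, 0.177, 0]
    - [0.085, 0.003, 0.0036, 0.177, 0]
    - [0.085, 0.003, 0.0036, 0.177, 0]

```text
clock: 2.48
eef_pos: [0.453, -0.1695, 0.0053]
ee_rot: [179.9, -0.0, 15.0]
force: [0.2, 0.2, -0.3]
width: 0.0854
grasp_force: 0.0
```

Request:
jog_arm:
  increments:
    - [0.055, 0, 0, 0, 0]
    - [0.055, 0, 0, 0, 0]
    - [0.055, 0, 0, 0, 0]
    - [0.055, 0, 0, 0, 0]
    - [0.055, 0, 0, 0, 0]
    - [0.055, 0, 0, 0, 0]

```text
clock: 2.98
eef_pos: [0.453, -0.1692, 0.0058]
ee_rot: [179.9, -0.0, 15.1]
force: [-3.3, 0.9, 12.0]
width: 0.0555
grasp_force: 50.7
```

```bash
python3 - <<'E'
from h import *
p,d=bot.grab_frame("side"); q,_=bot.grab_frame("wrist")
a=cv2.resize(p[190:300,290:430],(700,550),interpolation=2)
cv2.imwrite("pics/s2.png",cv2.resize(np.hstack([a[:, :],cv2.resize(q[100:400,100:560],(843,550))]),(800,285))[:,:,::-1])
s=bot.get_state();print(s['force'],s['width'],s['grasp_force'],s['eef_pos'])
E
```

```text
[-3.21489992  1.28820982 12.60020332] 0.05611374808932419 50.67883813142544 [ 0.45307333 -0.16914666  0.00582286]
```

View pics/s2.png

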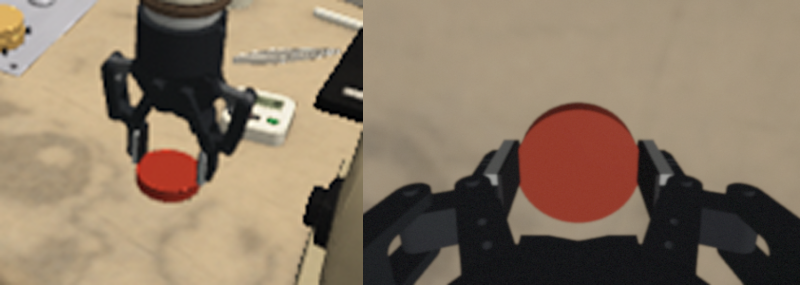

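The views show the red dish seated between both pads, level. Next I'll lift it and carry it over the pile.

Request:
jog_arm:
  increments:
    - [0.05, 0, 0, -0.02, 0]
    - [0.05, 0, 0, -0.05, 0]
    - [0.05, 0, 0, -0.08, 0]
    - [0.05, 0, 0, -0.1, 0]
    - [0.05, 0.02, -0.035, -0.1, 0]
    - [0.05, 0.04, -0.07, -0.1, 0]
    - [0.05, 0.055, -0.105, -0.1, 0]
    - [0.05, 0.07, -0.14, -0.1, 0]
    - [0.05, 0.09, -0.175, -0.1, 0]
    - [0.05, 0.11, -0.21, -0.1, 0]
    - [0.05, 0.123, -0.24, -0.1, 0]
    - [0.05, 0.132, -0.256, -0.1, 0]
    - [0.05, 0.136, -0.264, -0.1, 0]
    - [0.05, 0.136, -0.264, -0.1, 0]
    - [0.05, 0.136, -0.264, -0.1, 0]

```text
clock: 4.33
eef_pos: [0.5149, 0.1203, 0.1042]
ee_rot: [179.9, 0.0, 15.1]
force: [0.1, -0.7, -1.1]
width: 0.0552
grasp_force: 63.3
```

```bash
python3 - <<'E'
from h import *
import itertools
s=bot.get_state(); print(s['eef_pos'],s['ee_rot'],s['force'],s['width'],s['grasp_force'])
for n in("wrist","top","side"):
    C=cal(n); p,d=bot.grab_frame(n); H=hsv(p); np.save(f"pics/{n}3.npy",p)
    red=((H[...,0]<8)|(H[...,0]>172))&(H[...,1]>120)
    if n!="wrist": red&=near(*((275,205) if n=="top" else (290,185)),40)
    cs=max(cv2.findContours(red.astype(np.uint8),0,1)[0],key=cv2.contourArea); print(n,cv2.boundingRect(cs))
    m=cv2.drawContours(np.zeros((400,640),np.uint8),[cs],-1,1,-1)>0
    if n=="wrist": m[..., :]&=True
    Q=cloud(C,m,d); z=np.median(Q[:,2]); print(n,np.percentile(Q[:,2],[5,50,95]),circ(C,m,z))
    if n=="wrist":
        A=np.c_[Q[:,:2],np.ones(len(Q))]; print("tilt",np.degrees(np.linalg.lstsq(A,Q[:,2],rcond=None)[0][:2]))
        tan=(abs(H[...,0].astype(int)-18)<5)&(H[...,1]>90)
        cv2.imwrite("pics/w3.png",p[:,:,::-1])
E
```

```text
[0.51489955 0.12034517 0.10420404] [1.79941945e+02 4.56972593e-02 1.50583566e+01] [ 0.06299799 -0.74475218 -1.07908556] 0.05516443435396501 63.30577650340274
wrist (264, 209, 127, 125)
wrist [0.11137059 0.11254745 0.11353867] [0.5127 0.1192 0.0311 0.5124 0.119  0.0577 0.0619]
tilt [-0.61043926 -0.30113461]Traceback (most recent call last):
  File "<stdin>", line 8, in <module>
ValueError: max() iterable argument is empty
```

View pics/w3.png

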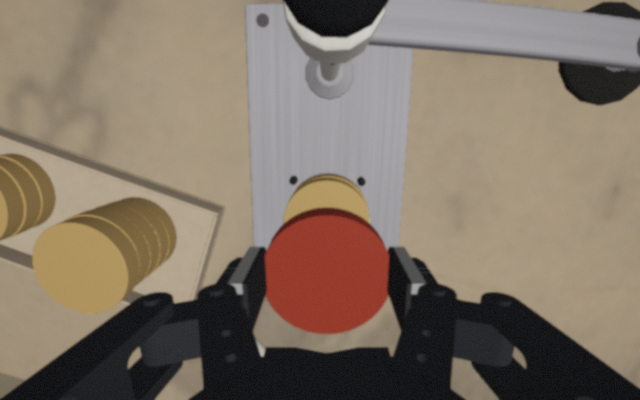

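The wrist view shows the red dish level at (327,271) and the pile's arc behind it at (327,190–215), so they line up sideways. I'll check fore-aft using the arc.

```bash
python3 - <<'E'
from h import *
from scipy.optimize import least_squares
p=np.load("pics/wrist3.npy"); C=cal("wrist"); H=hsv(p).astype(int)
print([tuple(H[r,328]) for r in range(170,214,2)])
tan=(abs(H[...,0]-18)<6)&(H[...,1]>100)&(H[...,2]>160); tan[:, :278]=0; tan[:,378:]=0; tan[:165]=0; tan[225:]=0
E=[]
for c in range(290,366):
    r=np.nonzero(tan[:,c])[0]
    if len(r)>2: E.append((c,r[0]))
for v in (195,200,205,210):
    c=np.nonzero(tan[v])[0]; print(v,c[0],c[-1]); 
P=plane(C,E,.031)[:,:2]
f=least_squares(lambda q:np.hypot(*(P-q).T)-.03,[.51,.12],loss='soft_l1',f_scale=.001); print(len(E),f.x,np.abs(f.fun).mean())
red=((H[...,0]<8)|(H[...,0]>172))&(H[...,1]>120); red[:240]=0   # lower half of rim
E=[(c,np.nonzero(red[:,c])[0][-1]) for c in range(290,366)]
P=plane(C,E,.1125)[:,:2]; f=least_squares(lambda q:np.hypot(*(P-q).T)-.03,[.51,.12]); print("dish",f.x,np.abs(f.fun).mean())
E
```

```text
[(np.int64(150), np.int64(3), np.int64(159)), (np.int64(6), np.int64(9), np.int64(147)), (np.int64(17), np.int64(81), np.int64(107)), (np.int64(19), np.int64(117), np.int64(140)), (np.int64(18), np.int64(123), np.int64(114)), (np.int64(19), np.int64(119), np.int64(141)), (np.int64(20), np.int64(113), np.int64(178)), (np.int64(20), np.int64(112), np.int64(180)), (np.int64(20), np.int64(111), np.int64(180)), (np.int64(20), np.int64(112), np.int64(180)), (np.int64(20), np.int64(111), np.int64(181)), (np.int64(20), np.int64(114), np.int64(179)), (np.int64(20), np.int64(110), np.int64(181)), (np.int64(20), np.int64(114), np.int64(179)), (np.int64(20), np.int64(113), np.int64(180)), (np.int64(20), np.int64(115), np.int64(179)), (np.int64(20), np.int64(112), np.int64(180)), (np.int64(20), np.int64(113), np.int64(179)), (np.int64(19), np.int64(116), np.int64(171)), (np.int64(12), np.int64(148), np.int64(102)), (np.int64(3), np.int64(179), np.int64(77)), (np.int64(5), np.int64(183), np.int64(74))]
195 294 359
200 291 363
205 288 365
210 286 366
76 [0.51039599 0.11650398] 0.000292963481174807
dish [0.51199932 0.11761005] 0.00013712835077100817
```

Request:
jog_arm:
  increments:
    - [0.05, -0.0017, 0.0006, 0.02, 0]
    - [0.05, -0.0017, 0.0006, 0.04, 0]
    - [0.05, -0.0017, 0.0006, 0.055, 0]
    - [0.05, -0.0017, 0.0006, 0.06, 0]
    - [0.05, -0.0017, 0.0006, 0.062, 0]
    - [0.05, -0.0017, 0.0006, 0.062, 0]
    - [0.05, -0.0017, 0.0006, 0.062, 0]

```text
clock: 5.02
eef_pos: [0.5143, 0.12, 0.043]
ee_rot: [180.0, -0.1, 15.0]
force: [0.1, 0.1, -0.2]
width: 0.0552
grasp_force: 63.4
```

Request:
jog_arm:
  increments:
    - [0.05, 0, 0, 0.001, 0]
    - [0.05, 0, 0, 0.002, 0]
    - [0.05, 0, 0, 0.003, 0]
    - [0.05, 0, 0, 0.003, 0]
    - [0.05, 0, 0, 0.003, 0]

```text
clock: 5.43
eef_pos: [0.5137, 0.1204, 0.0394]
ee_rot: [180.0, -0.0, 15.1]
force: [0.1, 0.4, 0.1]
width: 0.0551
grasp_force: 63.4
```

Request:
jog_arm:
  increments:
    - [0.05, 0, 0, 0.001, 0]
    - [0.05, 0, 0, 0.002, 0]
    - [0.05, 0, 0, 0.002, 0]
    - [0.05, 0, 0, 0.002, 0]

```text
clock: 5.77
eef_pos: [0.5136, 0.1204, 0.0372]
ee_rot: [-180.0, 0.0, 15.1]
force: [-0.8, 0.2, 0.3]
width: 0.0553
grasp_force: 63.4
```

Request:
jog_arm:
  increments:
    - [0.05, 0, 0, 0.0005, 0]
    - [0.05, 0, 0, 0.0005, 0]
    - [0.05, 0, 0, 0.0005, 0]

```text
clock: 6.02
eef_pos: [0.5137, 0.1204, 0.0371]
ee_rot: [180.0, -0.0, 15.1]
force: [-1.4, -0.8, 5.0]
width: 0.0551
grasp_force: 64.1
```

Contact at about 5 N. I'll release, retreat straight up, and look.

Request:
jog_arm:
  increments:
    - [0.06, 0, 0, 0, 0]
    - [0.07, 0, 0, 0, 0]
    - [0.085, 0, 0, 0, 0]
    - [0.085, 0, 0, 0, 0]
    - [0.085, 0, 0, 0, 0]
    - [0.085, 0, 0, 0, 0]

```text
clock: 6.52
eef_pos: [0.5136, 0.1204, 0.0367]
ee_rot: [-180.0, 0.0, 15.1]
force: [0.5, -0.6, -0.8]
width: 0.0849
grasp_force: 0.0
```

Request:
jog_arm:
  increments:
    - [0.085, 0, 0, -0.01, 0]
    - [0.085, 0, 0, -0.03, 0]
    - [0.085, 0, 0, -0.07, 0]
    - [0.085, 0, 0, -0.11, 0]
    - [0.085, 0, 0, -0.14, 0]
    - [0.085, 0, 0, -0.18, 0]
    - [0.085, 0, 0, -0.2, 0]
    - [0.085, 0, 0, -0.2, 0]
    - [0.085, 0, 0, -0.2, 0]

```text
clock: 7.27
eef_pos: [0.5145, 0.1205, 0.2386]
ee_rot: [179.9, -0.2, 15.0]
force: [-0.8, 0.2, -0.6]
width: 0.0851
grasp_force: 0.0
```

```bash
python3 - <<'E'
from h import *
from scipy.optimize import least_squares
C=cal("wrist"); p,d=bot.grab_frame("wrist"); H=hsv(p)
cv2.imwrite("pics/w4.png",p[:,:,::-1])
red=((H[...,0]<8)|(H[...,0]>172))&(H[...,1]>120)
cs=max(cv2.findContours(red.astype(np.uint8),0,1)[0],key=cv2.contourArea); print(cv2.boundingRect(cs))
m=cv2.drawContours(np.zeros((400,640),np.uint8),[cs],-1,1,-1)>0
Q=cloud(C,m,d); print("z",np.percentile(Q[:,2],[5,50,95]),circ(C,m,.045))
A=np.c_[Q[:,:2],np.ones(len(Q))]; print("tilt",np.degrees(np.linalg.lstsq(A,Q[:,2],rcond=None)[0][:2]))
b=(H[...,0]>100)&(H[...,0]<130)&(H[...,1]>140)
if b.sum()>50:
    Q=cloud(C,b,d); print("knob",b.sum(),np.percentile(Q[:,2],[5,50,95]),circ(C,b,np.percentile(Q[:,2],90)))
print(bot.get_state()['eef_pos'],bot.get_state()['joints'])
E
```

```text
(299, 160, 55, 55)
z [0.04429512 0.04546226 0.04665116] [0.5107 0.1192 0.0295 0.5106 0.119  0.057  0.058 ]
tilt [0.07273188 0.0703861 ]
knob 1614 [0.15803206 0.17606058 0.30294086] [0.6255 0.0502 0.015  0.6256 0.0504 0.0214 0.0304]
[0.51349418 0.12006237 0.23707669] [  24.90344984   20.61692826  -50.06992892  105.52512123   17.85874551
   62.06748969 -106.81569891]
```

View pics/w4.png

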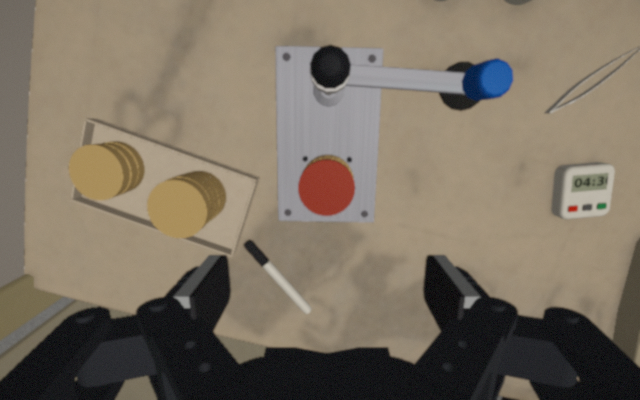

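The view shows the red dish sitting squarely on the pile at (327,187), level, with its top at 0.0455. The knob is at (494,77) and the post ball at (331,65). I'll locate the knob and post precisely.

```bash
python3 - <<'E'
from h import *
C=cal("wrist"); p,d=bot.grab_frame("wrist"); H=hsv(p)
b=(H[...,0]>100)&(H[...,0]<130)&(H[...,1]>140)&near(490,78,30)
Q=cloud(C,b,d); zt=np.percentile(Q[:,2],80); v,u=np.nonzero(b&(d>0)); P=pts(C,np.c_[u,v],d[v,u]); k=abs(P[:,2]-.176)<.004
m=np.zeros_like(b); m[v[k],u[k]]=1; print("knob",zt,np.median(P[k,2]),circ(C,m,.176),P[k].mean(0))
g=(H[...,2]<70)&near(331,65,24); P=cloud(C,g,d); z=np.percentile(P[:,2],95); print("ball",z,P[P[:,2]>.155].mean(0),circ(C,g,.168))
K=circ(C,m,.176)[:2]; delta(K[0],K[1],.148,15); delta(K[0],K[1],.237,15)
E
```

```text
knob 0.1769023025547508 0.1764491259158664 [0.6273 0.0468 0.0121 0.6276 0.0468 0.0212 0.023 ] [0.62760758 0.0469549  0.1761721 ]
ball 0.18025305769629946 [0.60749088 0.14285408 0.17775767] [0.6088 0.1432 0.0121 0.6088 0.1431 0.0232 0.0236]
delta [0.0916 0.1003 0.0881] turn 0.06
delta [ 0.0915  0.1003 -0.0009] turn 0.06
```

Request:
jog_arm:
  increments:
    - [0.06, 0.03, 0.03, 0, 0]
    - [0.06, 0.05, 0.06, 0, 0]
    - [0.06, 0.08, 0.09, 0, 0]
    - [0.06, 0.0915, 0.1, 0, 0]
    - [0.06, 0.0915, 0.1, 0.02, 0]
    - [0.06, 0.0915, 0.1, 0.05, 0]
    - [0.06, 0.0915, 0.1, 0.075, 0]
    - [0.06, 0.0915, 0.1, 0.085, 0]
    - [0.06, 0.0915, 0.1, 0.0885, 0]
    - [0.06, 0.0915, 0.1, 0.0885, 0]

```text
clock: 8.2
eef_pos: [0.627, 0.0478, 0.1469]
ee_rot: [-179.9, 0.2, 15.1]
force: [-0.3, 0.2, 0.4]
width: 0.0599
grasp_force: 0.0
```

Request:
jog_arm:
  increments:
    - [0.02, 0, 0, 0, 0]
    - [0.02, 0, 0, 0, 0]
    - [0.02, 0, 0, 0, 0]
    - [0.02, 0, 0, 0, 0]
    - [0.02, 0, 0, 0, 0]
    - [0.02, 0, 0, 0, 0]
    - [0.02, 0, 0, 0, 0]

```text
clock: 8.78
eef_pos: [0.629, 0.0462, 0.1491]
ee_rot: [179.9, -0.1, 15.0]
force: [2.1, -4.5, 1.5]
width: 0.0222
grasp_force: 58.8
```

```bash
python3 - <<'E'
from h import *
y=np.radians(15); P=np.array([.6083,.1435]); a0=np.radians(-78.8)
f=lambda a:P+.1*np.array([np.cos(a),np.sin(a)])
for i in range(1,15):
    w=f(a0+np.radians(-87.2)*i/14)-f(a0); print(i,(w@[np.cos(y),np.sin(y)]).round(4),(w@[np.sin(y),-np.cos(y)]).round(4))
E
```

```text
1 -0.0108 -0.0013
2 -0.0214 -0.0038
3 -0.0316 -0.0074
4 -0.0414 -0.0121
5 -0.0506 -0.0178
6 -0.0592 -0.0245
7 -0.067 -0.0321
8 -0.0739 -0.0405
9 -0.0799 -0.0496
10 -0.0848 -0.0592
11 -0.0886 -0.0694
12 -0.0914 -0.0799
13 -0.093 -0.0907
14 -0.0934 -0.1015
```

Request:
jog_arm:
  increments:
    - [0.02, -0.0108, -0.0013, 0, 0]
    - [0.02, -0.0214, -0.0038, 0, 0]
    - [0.02, -0.0316, -0.0074, 0, 0]
    - [0.02, -0.0414, -0.0121, 0, 0]
    - [0.02, -0.0414, -0.0121, 0, 0]

```text
clock: 9.2
eef_pos: [0.5837, 0.0454, 0.1484]
ee_rot: [179.8, 0.1, 14.9]
force: [1.3, -8.0, 1.0]
width: 0.0219
grasp_force: 60.7
```

Request:
jog_arm:
  increments:
    - [0.02, -0.0092, -0.0057, 0, 0]
    - [0.02, -0.0178, -0.0124, 0, 0]
    - [0.02, -0.0256, -0.02, 0, 0]
    - [0.02, -0.0325, -0.0284, 0, 0]
    - [0.02, -0.0385, -0.0375, 0, 0]
    - [0.02, -0.0434, -0.0471, 0, 0]
    - [0.02, -0.0472, -0.0573, 0, 0]
    - [0.02, -0.05, -0.0678, 0, 0]
    - [0.02, -0.0516, -0.0786, 0, 0]
    - [0.02, -0.052, -0.0894, 0, 0]
    - [0.02, -0.052, -0.0894, 0, 0]
    - [0.02, -0.052, -0.0894, 0, 0]

```text
clock: 10.2
eef_pos: [0.5072, 0.1206, 0.1467]
ee_rot: [180.0, 0.5, 15.1]
force: [-5.4, -3.3, -1.7]
width: 0.022
grasp_force: 59.4
```

```bash
python3 - <<'E'
from h import *
for n in("wrist","side"):
    p,d=bot.grab_frame(n); np.save(f"pics/{n}5.npy",p)
    a=cv2.resize(p[150:240,240:360],(760,570),interpolation=2) if n=="side" else p
    cv2.imwrite(f"pics/{n}5.png",a[:,:,::-1])
E
```

```text
(no output)
```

View pics/wrist5.png

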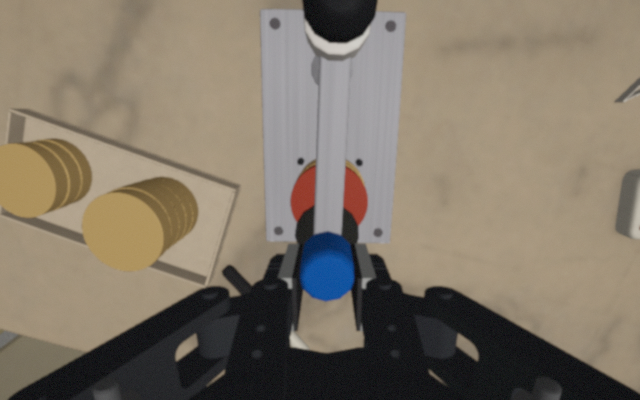

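The wrist view shows the arm lying over the red dish (knob at (327,267), dish at (330,200)), nearly aligned. I'll check the bearing with numbers.

```bash
python3 - <<'E'
from h import *
C=cal("wrist"); p=np.load("pics/wrist5.npy"); H=hsv(p)
b=(H[...,0]>100)&(H[...,0]<130)&(H[...,1]>140)&near(327,267,40)&(H[...,2]>0)
print("knob",circ(C,b,.176))
# bar centreline at z=.142
for v in (100,120,140,160,180):
    r=H[v,290:370].astype(int); s=H[v,:,1]; print(v,[int(x) for x in p[v,308:356:3].mean(1)])
red=((H[...,0]<8)|(H[...,0]>172))&(H[...,1]>120)&near(330,200,60)
ys,xs=np.nonzero(red); 
for v in (185,195,205): c=np.nonzero(red[v])[0]; print(v,c[0],c[-1])
print("dish centre",plane(C,[[329.5,200]],.045))
print(bot.get_state()['eef_pos'])
E
```

```text
knob [0.5183 0.1232 0.0141 0.5184 0.1228 0.0215 0.0281]
100 [159, 160, 160, 143, 152, 165, 161, 160, 161, 166, 167, 167, 166, 159, 158, 158]
120 [156, 159, 158, 135, 158, 162, 160, 159, 163, 166, 167, 166, 166, 152, 161, 160]
140 [157, 159, 158, 128, 161, 162, 158, 158, 164, 165, 165, 165, 161, 153, 159, 160]
160 [154, 139, 104, 133, 160, 161, 157, 161, 163, 164, 165, 165, 152, 129, 156, 159]
180 [88, 88, 91, 145, 160, 159, 156, 160, 161, 161, 162, 163, 125, 89, 89, 90]
185 295 362
195 292 366
205 291 366
dish centre [[0.51179924 0.11873609 0.045     ]]
[0.50718086 0.12058451 0.14664951]
```

```bash
python3 - <<'E'
from h import *
from scipy.optimize import least_squares
C=cal("wrist"); p=np.load("pics/wrist5.npy"); H=hsv(p); g=p.mean(2)
S=[]
for v in range(70,200,3):
    gr=np.diff(g[v].astype(float))
    # bar: edges at |grad| extremes near 317 and 345
    l=311+np.argmax(gr[311:324]); r=338+np.argmin(gr[338:352]); S.append((v,l+1,r+1))
S=np.array(S); w=S[:,2]-S[:,1]
L=plane(C,np.c_[S[:,1],S[:,0]],.142);R=plane(C,np.c_[S[:,2],S[:,0]],.142)
M=(L+R)[:,:2]/2; W=np.linalg.norm(L-R,axis=1); k=abs(W-np.median(W))<.0015; M=M[k]; print(np.median(W),k.sum())
vx,vy,x0,y0=cv2.fitLine(M.astype(np.float32),cv2.DIST_HUBER,0,.01,.01).ravel(); print("bar yaw",np.degrees(np.arctan2(vy*np.sign(vx),vx*np.sign(vx))))
red=((H[...,0]<8)|(H[...,0]>172))&(H[...,1]>120)&near(330,200,60)
E=[]
for v in range(172,212,2):
    c=np.nonzero(red[v])[0]; E+=[(c[0],v),(c[-1],v)]
P=plane(C,E,.0455)[:,:2]; f=least_squares(lambda q:np.hypot(*(P-q).T)-.03,[.51,.12],loss='soft_l1',f_scale=.001).x; print("dish",f)
n=np.array([-vy,vx])*np.sign(vx); print("dish offset left of bar line",(f-[x0,y0])@n, "bar y at x=.511",y0+vy/vx*(.511-x0),"post",y0+vy/vx*(.6083-x0))
b=(H[...,0]>100)&(H[...,0]<130)&(H[...,1]>140)&near(327,267,40)
print(cv2.boundingRect(b.astype(np.uint8)), plane(C,[[327,253],[327,262]],.176))
E
```

```text
0.012011221618634821 44
bar yaw 12.961322
dish [0.50866172 0.11856273]
dish offset left of bar line -0.0013081878537822451 bar y at x=.511 0.120443285 post 0.14283758
(299, 233, 57, 68) [[0.52424992 0.12433169 0.176     ]
 [0.52070107 0.123372   0.176     ]]
```

Request:
jog_arm:
  increments:
    - [0.02, 0, 0.0006, 0.005, 0]
    - [0.02, 0, 0.0012, 0.012, 0]
    - [0.02, 0, 0.0012, 0.02, 0]
    - [0.02, 0, 0.0012, 0.028, 0]
    - [0.02, 0, 0.0012, 0.036, 0]
    - [0.02, 0, 0.0012, 0.044, 0]
    - [0.02, 0, 0.0012, 0.052, 0]
    - [0.02, 0, 0.0012, 0.058, 0]
    - [0.02, 0, 0.0012, 0.063, 0]
    - [0.02, 0, 0.0012, 0.065, 0]
    - [0.02, 0, 0.0012, 0.065, 0]
    - [0.02, 0, 0.0012, 0.065, 0]

```text
clock: 11.3
eef_pos: [0.5072, 0.1199, 0.0818]
ee_rot: [-180.0, 0.5, 15.1]
force: [-6.8, -2.7, 0.2]
width: 0.0218
grasp_force: 59.6
```

```bash
python3 - <<'E'
from h import *
C=cal("side"); p,d=bot.grab_frame("side"); s=bot.get_state(); print(s['eef_pos'],s['force'])
o=cv2.projectPoints(np.array([[.511,.12,.06]]),cv2.Rodrigues(C[2])[0],C[3],C[0],C[1])[0].ravel(); print(o)
u,v=map(int,o); cv2.imwrite("pics/s6.png",cv2.resize(p[v-45:v+45,u-60:u+60],(760,570),interpolation=2)[:,:,::-1])
E
```

```text
[0.5071638  0.11990415 0.08180872] [-6.01271863 -1.83683431 -0.80641394]
[288.1435     187.28161738]
```

View pics/s6.png

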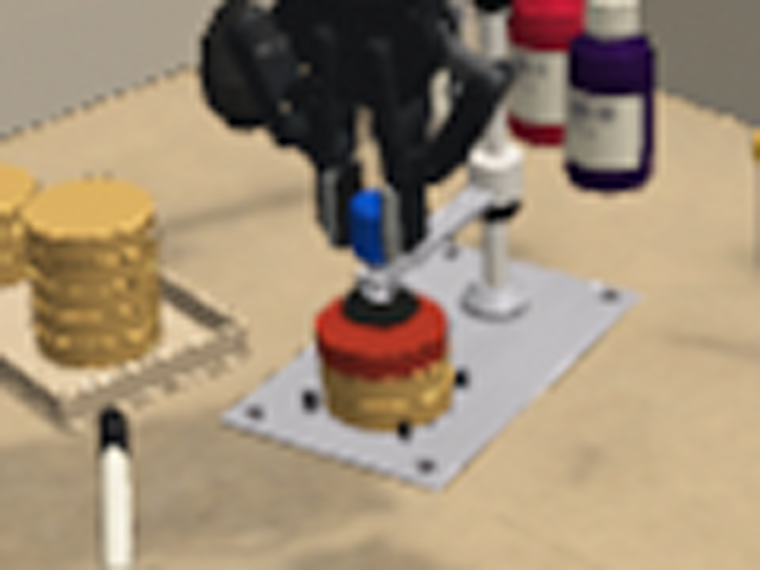

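The side view shows the pad just above the red dish, with the pile upright. I'll go down in small steps.

Request:
jog_arm:
  increments:
    - [0.02, 0, 0, 0.002, 0]
    - [0.02, 0, 0, 0.004, 0]
    - [0.02, 0, 0, 0.005, 0]
    - [0.02, 0, 0, 0.005, 0]
    - [0.02, 0, 0, 0.005, 0]

```text
clock: 11.77
eef_pos: [0.507, 0.1198, 0.0769]
ee_rot: [-180.0, 0.5, 15.1]
force: [-8.2, -2.1, 1.6]
width: 0.0216
grasp_force: 59.8
```

Request:
jog_arm:
  increments:
    - [0.02, 0, 0, 0.001, 0]
    - [0.02, 0, 0, 0.002, 0]
    - [0.02, 0, 0, 0.002, 0]
    - [0.02, 0, 0, 0.002, 0]

```text
clock: 12.1
eef_pos: [0.5071, 0.1199, 0.0751]
ee_rot: [180.0, 0.5, 15.1]
force: [-8.7, -2.6, 3.9]
width: 0.0217
grasp_force: 59.9
```

Request:
jog_arm:
  increments:
    - [0.02, 0, 0, 0.001, 0]
    - [0.02, 0, 0, 0.001, 0]
    - [0.02, 0, 0, 0.001, 0]
    - [0.02, 0, 0, 0.001, 0]

```text
clock: 12.43
eef_pos: [0.5071, 0.1199, 0.0743]
ee_rot: [180.0, 0.5, 15.1]
force: [-7.8, -2.9, 5.1]
width: 0.0217
grasp_force: 60.1
```

The force rises about 1.5 N/mm, so the pad is on the dish, compressed about 2 mm (about 3 N). I'll release and retreat.

Request:
jog_arm:
  increments:
    - [0.04, 0, 0, 0, 0]
    - [0.06, 0, 0, 0, 0]
    - [0.06, 0, 0, 0, 0]
    - [0.06, 0, 0, 0, 0]
    - [0.06, 0, 0, 0, 0]

```text
clock: 12.85
eef_pos: [0.512, 0.1206, 0.0755]
ee_rot: [-180.0, -0.0, 15.1]
force: [-0.4, 0.0, 0.4]
width: 0.0598
grasp_force: 0.0
```

Request:
jog_arm:
  increments:
    - [0.06, 0, 0, -0.01, 0]
    - [0.06, 0, 0, -0.03, 0]
    - [0.06, 0, 0, -0.06, 0]
    - [0.06, 0, 0, -0.1, 0]
    - [0.06, 0, 0, -0.14, 0]
    - [0.06, 0, 0, -0.17, 0]
    - [0.06, -0.02, 0, -0.19, 0]
    - [0.06, -0.03, 0, -0.19, 0]
    - [0.06, -0.03, 0, -0.19, 0]

```text
clock: 13.6
eef_pos: [0.4817, 0.1122, 0.2666]
ee_rot: [179.9, -0.1, 15.1]
force: [0.0, -0.8, -0.4]
width: 0.0599
grasp_force: 0.0
```

```bash
python3 - <<'E'
from h import *
s=bot.get_state(); print(s['eef_pos'],s['force'])
C=cal("wrist"); p,d=bot.grab_frame("wrist"); H=hsv(p)
b=(H[...,0]>100)&(H[...,0]<130)&(H[...,1]>140)
cs=max(cv2.findContours(b.astype(np.uint8),0,1)[0],key=cv2.contourArea); m=cv2.drawContours(np.zeros((400,640),np.uint8),[cs],-1,1,-1)>0
Q=cloud(C,m,d); print("knob top z",np.percentile(Q[:,2],[50,80,90]),Q[Q[:,2]>np.percentile(Q[:,2],40)].mean(0))
C=cal("side"); q,_=bot.grab_frame("side"); a=cv2.resize(q[142:232,228:348],(507,400),interpolation=2)
cv2.imwrite("pics/f.png",cv2.resize(np.hstack([a,p]),(800,279))[:,:,::-1])
E
```

```text
[0.4816663  0.11216921 0.26661151] [ 0.04059119 -0.76314117 -0.42823495]
knob top z [0.09821412 0.09896531 0.09930865] [0.51125715 0.12049922 0.09876436]
```

View pics/f.png

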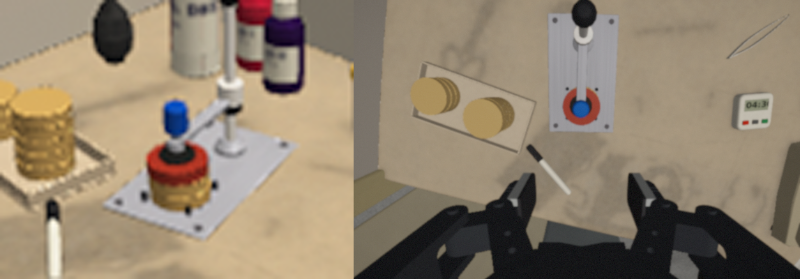

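The final view shows the pad centred on the red dish, and the piles and pen in place. The knob top at 0.099 puts the pad about 2 mm into its spring, so the dish is held gently.

```bash
python3 -c "
from plant import bot
print(bot.job_done())"
```

```text
the job is handed in; nothing more can be done
None
```

The job is handed in at about 14 s, no verdict shown: the red dish sits squarely on the rack's two-dish pile, the retaining arm's pad holds it with about 3 N, and in the last pictures the other piles and the pen look undisturbed.

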